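# Third hand at the homework table: hold the pencil block against the sprung stop

## Task

Find the pencil-stand block whose width matches the gap between the jig's two guide strips, set it down flat on the jig board between the strips, and press it squarely against the sprung metal stop with a steady push of about 8 newtons (the stop gives 1 mm per newton), without ramming the stop to the end of its travel. Keep that push up for a few seconds and finish still holding the block there, so that I can screw it down; do not put it down or let go. Leave the other two blocks and the mug, eraser and pencil tin where they are.

Things in the scene. Friction and masses are not known exactly. Their poses are not given: they have to be found in the camera images.
- jig: assembly jig fixed to the table: plywood board 220 (x) x 150 (y) x 12 mm. Origin: centre of its underside, on the table; x points from the open mouth (robot's side) to the sprung stop; z up. Two small clips, 12 mm high, at x -97, y +-62 mm. At the +x end a wooden spring housing behind the stop, x 90 to 108 mm, top 62 mm above the table
- gap (a point): point on the board top, mid jig, 12 mm above the jig's origin, axes as the jig's. Two dark wooden guide strips, 12 mm high above the board, parallel to x, leave a lane 53 mm wide centred on y = 0, from x -45 to +30 mm; towards -x the lane's mouth flares outward to x -72 mm (strip pieces of the same height, out to |y| 48 mm)
- stop_face (a point): centre of the front face of the sprung stop, moves with it; axes as the jig's. The stop is an upright plain metal plate 80 wide x 56 high x 10 mm thick, its lower edge 2 mm above the board. At rest this point is 45 mm along x from point gap and 30 mm above the board
- stop (a joint): how far the stop is pushed in along the jig's +x, in m: 0 at rest, 0.020 at the end of its travel. A spring of 1000 N/m with no preload: 0.008 means 8 N. It moves back when the push ends
- narrow_block: the narrowest of three loose pencil-stand blocks of the same pale wood: 80 mm long (its x), 36 mm wide (its y), 60 mm high, with three dark pencil holes in a row along its top, about 110 g, the same either way round. Origin: centre of its underside; z up
- middle_block: the middle one of three loose pencil-stand blocks of the same pale wood: 80 mm long (its x), 48 mm wide (its y), 60 mm high, with three dark pencil holes in a row along its top, about 150 g, the same either way round. Origin: centre of its underside; z up. It alone fits the 53 mm lane closely
- wide_block: the widest of three loose pencil-stand blocks of the same pale wood: 80 mm long (its x), 60 mm wide (its y), 60 mm high, with three dark pencil holes in a row along its top, about 190 g, the same either way round. Origin: centre of its underside; z up
- mug: white mug, 76 mm across, 90 mm high, open upward; origin at the centre of its underside. To be left alone
- eraser: white eraser 45 x 25 x 16 mm; origin at the centre of its underside. To be left alone
- pencil_tin: closed flat metal pencil tin, 72 (x) x 192 (y) x 32 mm; origin at the centre of its underside. To be left alone
There are look-alikes about, which are no part of the job. What is shaped like the middle_block but green or orange is not meant.

How it is judged:
On the way:
1. the matching block, seated between the guide strips, is pressed against the stop with 5 to 11 N without a break for 2 s (value of joint stop between 0.005 and 0.011 m and x of middle_block in the frame of stop_face between -0.044 and -0.036 m and y of middle_block in the frame of gap between -0.005 and 0.005 m and z of middle_block in the frame of gap between -0.003 and 0.004 m and angle between the x axis of middle_block and the x axis of jig, either way round below 0.09 rad and angle between middle_block's own z axis and vertical below 0.06 rad and contact force between middle_block and jig above 4 N and contact force between the fingers and middle_block above 2 N and contact force between the fingers and jig below 1 N), for 2 s.
At the end, for the whole second after the job is handed in: The 48 mm block stands flat on the jig board (-3/+4 mm), within 5 mm of the lane centre, 0.06 rad of upright and 0.09 rad of the jig's line, its end within 4 mm of the stop, which is held in by 5 to 11 mm (5 to 11 N), still; the fingers press the block, not the jig. So for 2 s before (all of step 1 and linear speed of middle_block below 0.01 m/s and velocity of joint stop between -0.01 and 0.01 m/s); the arm keeps its last pose, push and grip.
It fails at once if the stop is rammed: pushed in more than 17 mm (value of joint stop above 0.017 m).
It fails at once if another block is moved more than 20 mm (distance of any of narrow_block, wide_block from where it was at the start of the episode above 0.02 m).
It fails at once if the mug, eraser or pencil tin is moved more than 20 mm (distance of any of mug, eraser, pencil_tin from where it was at the start of the episode above 0.02 m).
It also fails if it takes over 48 s, if anything falls off the work surface, if the arm or the gripper's body presses on something with over 40 N, if the wrist force passes 120 N, or if a joint passes its speed limit or range.

## Robot

A 7-joint arm with a two-finger parallel gripper is mounted at the origin on the work surface. World frame = base frame: x ahead of the robot, y to its left, z up, the work surface at z = 0. Lengths are in m, angles in rad, forces in N, time in s.
With the tool pointing down it reaches from about 0.425 to 0.875 m from the base axis. Payload 4.7 kg.
Tool frame: the origin (TCP) lies at the very end of the fingers, on their centre line; the grasp point (between the pads) lies 19 mm behind it; x points along the fingers, y is the direction in which the jaws open and shut, and the axes are right-handed (so a half turn about x gives the same grasp; the last joint's range is limited). The gripper opens to 85 mm and grips with 20 to 120 N. Pads are 22 mm wide; open, the fingers measure 114 mm over their backs; the gripper's body (76 mm by 85 mm) begins 54 mm behind the grasp point. The pads swing forward as they close: fully open they stand 13 mm farther back than shut.
Start: joints at [0.014, 0.321, -0.07, 1.45, 0.023, 1.371, -0.057], TCP at [0.65, -0, 0.231] pointing down, gripper open.
Joint ranges: [-2.86, 2.86], [-0.3, 2.09], [-1.38, 1.24], [0.06, 2.45], [-1.56, 4.7], [0.09, 2.05], [-2.69, 2.69]. Speed limits (rad/s): [2.57, 2.57, 3.14, 3.14, 3.14, 3.14, 3.14].

## Interface

Orientations are given as a unit quaternion [w, x, y, z].
In Python, from cell import * gives the robot as it stands.
- The arm moves only by the shell command python3 -m crank 'ROWS' [OPENING] [FORCE]. ROWS is JSON, a list of rows, each a list of 4 numbers: the shift along the tool's x, y, z in units of 50 mm (1.0 is 50 mm), then the turn about the tool's x in degrees. A call has exactly 5 rows; each row is the pose to reach, as a shift and turn from the pose commanded when the call began, along the tool's axes at that moment; what a row does not reach only later rows make up. A row lasts 1/8 s, in which the tool goes at most 62.5 mm and 10.7 degrees, less where a joint would pass 70% of its speed; a pose out of reach is approached as far as the arm can. A call with a gripper value outside its range is refused whole. OPENING is the finger opening in mm, from 0 to 85.4, set as the call begins (- or left out, the last holds). The fingers move at their own pace and stop on an object; FORCE is the grip in N (left out, the last holds). Time passes only in rows, so rows that repeat a pose let the fingers close, or fill a call up. It gives the time, the measured TCP pose, the force and the opening at its end, in the units of the state.
- read_state(): the state, without advancing time (a new reading comes with each control period).
- get_image(name): name is "scene" or "side" or "wrist"; returns the picture (480x640x3 uint8, blue, green, red); there is no depth.
- camera_info(name): a dict with "camera_matrix" (3x3 intrinsics, pixels), "world_to_cam" (4x4, takes a point from world to camera coordinates); the wrist camera has in their place "hand_eye" (4x4, takes a point from camera to tool coordinates, whose origin is the TCP and whose axes are the tool frame's). Camera axes: x right, y down, z forward; pixel columns grow to the right and rows downward; lengths in m; the calibration is good to about 2 mm. A picture is of the moment at which its call begins: read the wrist's pose just before it. camera_info takes no time and is no camera call.
- sign_off(): hands the job in, once; it reports no verdict.
The state is a dict: "time_s": time; "q": joint angles; "joint_velocities": joint speeds; "joint_torque": joint torques, N m; "tool_pos": TCP position; "orientation": TCP orientation; "wrist_force": force on the tool from outside, world axes, zero at the start; "wrist_torque": the same for the moment, N m; "gripper_width": opening from 0.0 (shut) to 1.0 (fully open).
Only numpy, scipy, OpenCV 4.12 (cv2) and the standard library are available. Lean on these libraries where they do the work, as an engineer would, in place of code of your own. Each camera call takes 0.05 s, during which the arm holds its last target.

## Working session

There is one attempt and no reset: what is moved stays moved. The work goes in short steps, Python scripts to look and compute and a shell command to move; the robot and the scene stay as the last step left them, time stands still between calls to the robot, and variables do not carry over. Pictures are saved under pics/ and viewed, and the job is handed in when it is done.

```bash
ls; mkdir -p pics
python3 - <<'E'
from cell import *
import cv2
s=read_state();print(s)
for n in ("scene","side","wrist"):
    cv2.imwrite(f"pics/{n}0.png",get_image(n)); print(n,camera_info(n))
E
```

```text
pics
{'time_s': 0.0, 'q': array([ 0.0141085 ,  0.32183225, -0.07006177,  1.45168711,  0.02258932,
        1.37075785, -0.05689579]), 'joint_velocities': array([ 0.0002544 , -0.00033493, -0.00096366,  0.00035412, -0.00028845,
        0.00057737, -0.00031954]), 'joint_torque': array([-1.25131752e-03, -4.93579853e+01, -3.82724963e-01, -3.14334905e+01,
        1.30020955e-02,  1.12603378e-02,  4.26072404e-06]), 'tool_pos': array([ 6.49470308e-01, -6.46997728e-05,  2.30211207e-01]), 'orientation': array([-0.49954989, -0.49950178, -0.50045097,  0.50049646]), 'wrist_force': array([-0.44079297,  0.19821962, -0.76698889]), 'wrist_torque': array([-0.00269102, -0.01987173, -0.00992604]), 'gripper_width': 0.997377980579729}
scene {'camera_matrix': array([[501.24439413,   0.        , 316.75529693],
       [  0.        , 501.24439413, 238.91373101],
       [  0.        ,   0.        ,   1.        ]]), 'world_to_cam': array([[ 0.61397826,  0.78913781, -0.01709454, -0.31244732],
       [ 0.4681989 , -0.38154093, -0.79700459, -0.18329411],
       [-0.63546872,  0.48133984, -0.60373128,  1.39971858],

[... 335 characters left out ...]
08, -0.76134952, -0.6352919 ,  0.09405831],
       [ 0.10339113,  0.62682683, -0.77226834,  1.04245426],
       [ 0.        ,  0.        ,  0.        ,  1.        ]])}
wrist {'camera_matrix': array([[333.41222705,   0.        , 320.01756366],
       [  0.        , 333.41222705, 242.41068975],
       [  0.        ,   0.        ,   1.        ]]), 'hand_eye': array([[ 7.62533500e-04, -2.87565229e-01,  9.57760752e-01,
        -1.42171339e-01],
       [ 9.99999695e-01,  5.62370072e-05, -7.79277557e-04,
         2.47510059e-04],
       [ 1.70231531e-04,  9.57761054e-01,  2.87565184e-01,
        -7.43203248e-02],
       [ 0.00000000e+00,  0.00000000e+00,  0.00000000e+00,
         1.00000000e+00]])}
```

View pics/scene0.png

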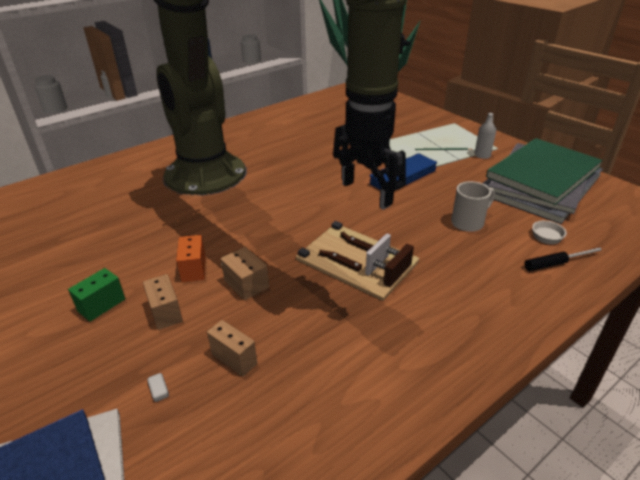

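View pics/side0.png

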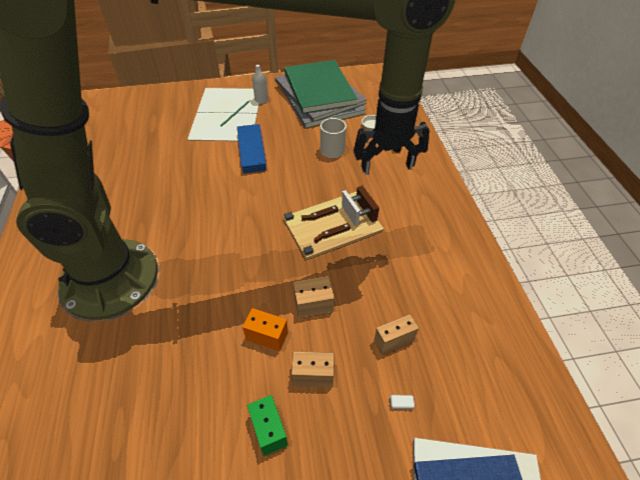

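View pics/wrist0.png

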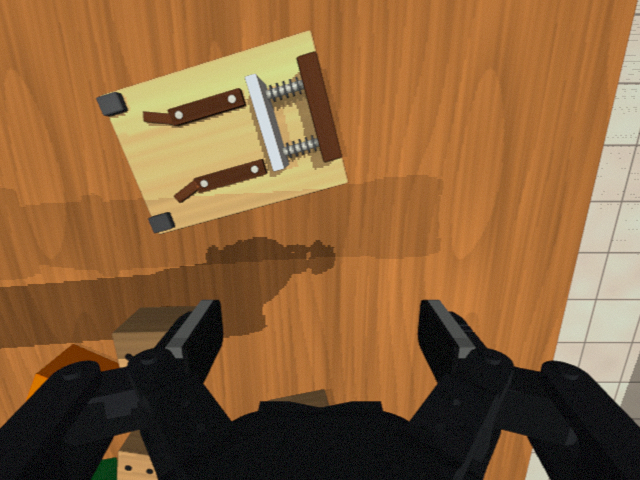

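Scene: three pale blocks (side view ≈ (314,295), (313,367), (396,333)), plus an orange and a green decoy. The jig is at ≈ (333,222), with the mug, tin and eraser clear of it. Next I'll measure the top faces.

```bash
cat > h.py <<'E'
import numpy as np,cv2
from cell import *
from scipy.spatial.transform import Rotation as R
def Rt(s):
    q=s["orientation"];return R.from_quat([q[1],q[2],q[3],q[0]]).as_matrix()
def cam(n,s=None):
    i=camera_info(n);K=i["camera_matrix"]
    if n=="wrist":
        T=np.eye(4);T[:3,:3]=Rt(s);T[:3,3]=s["tool_pos"];C=T@i["hand_eye"]
    else: C=np.linalg.inv(i["world_to_cam"])
    return K,C
def ray(n,uv,z,s=None):
    K,C=cam(n,s);uv=np.atleast_2d(uv).astype(float)
    d=np.c_[(uv-K[:2,2])/[K[0,0],K[1,1]],np.ones(len(uv))]@C[:3,:3].T
    o=C[:3,3];return o+d*((z-o[2])/d[:,2])[:,None]
E
python3 - <<'E'
from h import *
s=read_state();print(Rt(s).round(3))
im=cv2.imread("pics/side0.png");w=cv2.imread("pics/wrist0.png")
c=cv2.resize(im[260:400,220:440],None,fx=3.6,fy=3.6,interpolation=cv2.INTER_CUBIC);cv2.imwrite("pics/c1.png",c)
hsv=cv2.cvtColor(im,cv2.COLOR_BGR2HSV)
for p in [(300,286),(313,299),(300,356),(313,375),(385,333),(396,343),(350,350)]: print(p,hsv[p[1],p[0]])
cv2.imwrite("pics/c2.png",cv2.resize(w[20:250,80:360],None,fx=2.5,fy=2.5,interpolation=cv2.INTER_CUBIC))
E
```

```text
[[-0.001  1.     0.   ]
 [-0.     0.    -1.   ]
 [-1.    -0.001  0.   ]]
(300, 286) [ 17 144 143]
(313, 299) [ 16 137 223]
(300, 356) [ 16 139 211]
(313, 375) [ 15 140 148]
(385, 333) [ 15 132 120]
(396, 343) [ 16 148 102]
(350, 350) [ 14 178 183]
```

View pics/c1.png

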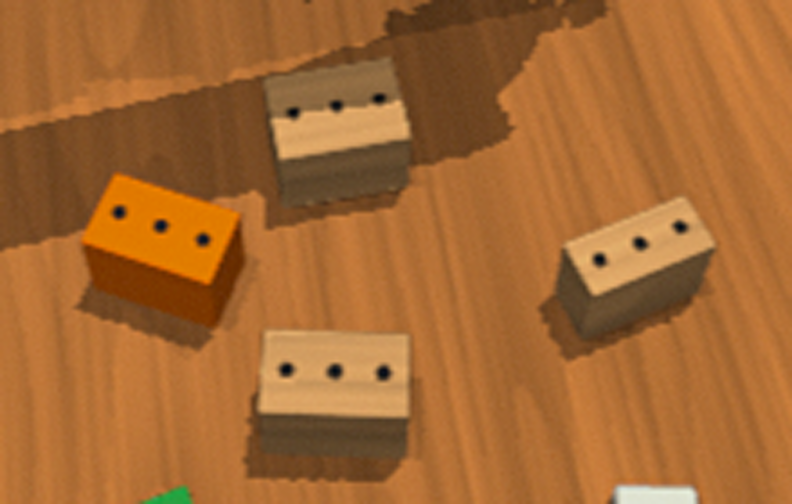

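View pics/c2.png

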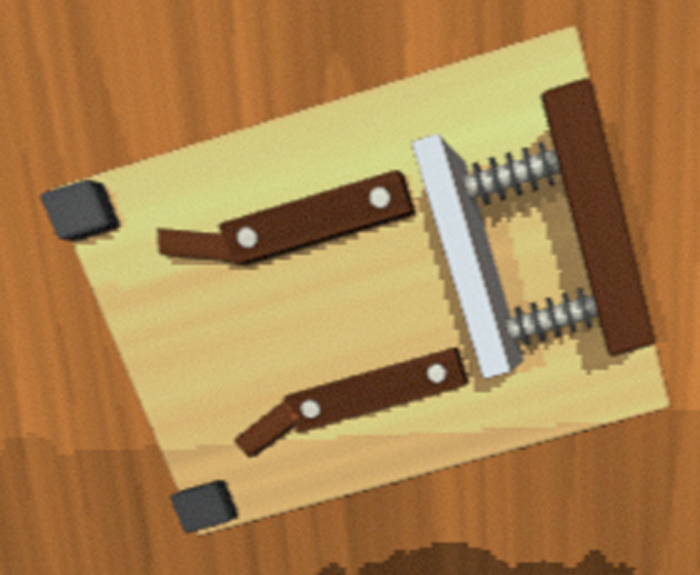

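Crops: block A (upper, half shadowed), B (lower) and C (right) show clear top faces. The jig strips, stop and board corners are also clear. Now casting the top-face corners.

Run:
```python
from h import *
s=read_state()
B={'A':[(264,78),(390,57),(410,136),(280,160)],'B':[(264,331),(409,334),(410,416),(258,415)],'C':[(564,242),(684,198),(715,245),(598,295)]}
for k,v in B.items():
    P=ray("side",np.array(v)/3.6+[220,260],.06)[:,:2]
    L=[np.linalg.norm(P[i]-P[(i+1)%4]) for i in range(4)]
    d=P[1]-P[0]+P[2]-P[3]
    print(k,P.mean(0).round(4),np.degrees(np.arctan2(d[1],d[0])).round(1),np.round(L,4))
W=lambda v,z:ray("wrist",np.array(v)/2.5+[80,20],z,s)[:,:2]
P=W([(578,27),(668,406),(190,533)],.012);print(P)
d=P[1]-P[2];ang=np.arctan2(d[1],d[0]);c=(P[0]+P[2])/2
print("board",c,np.degrees(ang),np.linalg.norm(d),np.linalg.norm(P[0]-P[1]))
# strips inner edges at top z .024
S=W([(245,263),(414,213),(284,398),(459,348)],.024);print("strips",S)
for a,b in((0,1),(2,3)):
    d=S[b]-S[a];print(np.degrees(np.arctan2(d[1],d[0])),np.linalg.norm(d))
St=W([(413,141),(484,378)],.070);print("stop front top",St); d=St[0]-St[1];print(np.degrees(np.arctan2(d[1],d[0]))-90,np.linalg.norm(d))
u=np.array([np.cos(ang),np.sin(ang)]);v=np.array([-u[1],u[0]])
for n,X in(("strips",S),("stop",St)): print(n,((X-c)@np.c_[u,v]).round(4))
```

```text
A [ 0.4665 -0.1543] 2.1 [0.0784 0.0575 0.0782 0.0585]
B [ 0.439  -0.3192] -10.4 [0.0786 0.0457 0.0795 0.0469]
C [ 0.6207 -0.273 ] 13.0 [0.0766 0.0328 0.0753 0.036 ]
[[ 0.64088643  0.17555775]
 [ 0.67835004  0.03311476]
 [ 0.46530768 -0.02333841]]
board [0.55309706 0.07610967] 14.841458336031 0.22039511437308962 0.14728723325049625
strips [[0.50889938 0.09046651]
 [0.57692715 0.10881176]
 [0.51856839 0.03774218]
 [0.5919419  0.05782339]]
15.09210746789734 0.07045796988387971
15.306164091255962 0.07607185656896595
stop front top [[0.58766604 0.1263301 ]
 [0.60801351 0.04961285]]
14.854366987260818 0.07936974343780726
strips [[-0.039   0.0252]
 [ 0.0314  0.0255]
 [-0.0432 -0.0282]
 [ 0.0329 -0.0276]]
stop [[ 0.0463  0.0397]
 [ 0.0463 -0.0397]]
```

B is 46–48 mm wide, so it is the matching block. It sits at (0.439, -0.319) with yaw -10.4°. The jig line is at about 15°. Moving over B.

```bash
python3 -m crank '[[0,-0.4,0.6,-8],[0,-1,1.55,-18],[0,-1.8,2.7,-28.5],[0,-2.5,3.8,-39],[0,-3.2,4.9,-49.5]]' 75 60
python3 - <<'E'
from h import *
s=read_state();print(s["tool_pos"],Rt(s).round(3))
t=np.array([.439,-.319,.13]);print((Rt(s).T@(t-s["tool_pos"])/.05).round(2))
y=Rt(s)[:,1];print(np.degrees(np.arctan2(y[1],y[0])))
im=cv2.imread("pics/side0.png");print(ray("side",[[249,404],[273,397],[286,440],[247,311],[287,323]],.06).round(3))
E
```

```text
time_s: 0.78
tool_pos: [0.5018, -0.2265, 0.2312]
orientation: [0.661, 0.251, 0.661, -0.251]
wrist_force: [0.7, -1.1, 0.1]
gripper_width: 0.875
[ 0.50179276 -0.22649653  0.2312181 ] [[-0.     0.664  0.748]
 [-0.     0.748 -0.664]
 [-1.    -0.     0.   ]]
[ 2.02 -2.22  0.29]
48.375124031039604
[[ 0.312 -0.375  0.06 ]
 [ 0.356 -0.37   0.06 ]
 [ 0.371 -0.447  0.06 ]
 [ 0.322 -0.183  0.06 ]
 [ 0.4   -0.224  0.06 ]]
```

```bash
python3 -m crank '[[0.3,-0.6,0.06,-10],[0.8,-1.2,0.12,-20],[1.4,-1.78,0.19,-28],[1.8,-1.78,0.19,-30],[1.8,-1.78,0.19,-30]]'
python3 - <<'E'
from h import *
s=read_state();print(s["tool_pos"],Rt(s).round(3))
y=Rt(s)[:,1];print(np.degrees(np.arctan2(y[1],y[0])))
cv2.imwrite("pics/w1.png",get_image("wrist"));cv2.imwrite("pics/s1.png",get_image("side"))
E
```

```text
time_s: 1.4
tool_pos: [0.4494, -0.2969, 0.1396]
orientation: [0.702, 0.075, 0.704, -0.073]
wrist_force: [-0.2, 1.5, 1.1]
gripper_width: 0.878
[ 0.44936119 -0.29692604  0.13956738] [[-0.003  0.208  0.978]
 [ 0.002  0.978 -0.208]
 [-1.     0.001 -0.004]]
77.99563590976605
```

View pics/w1.png

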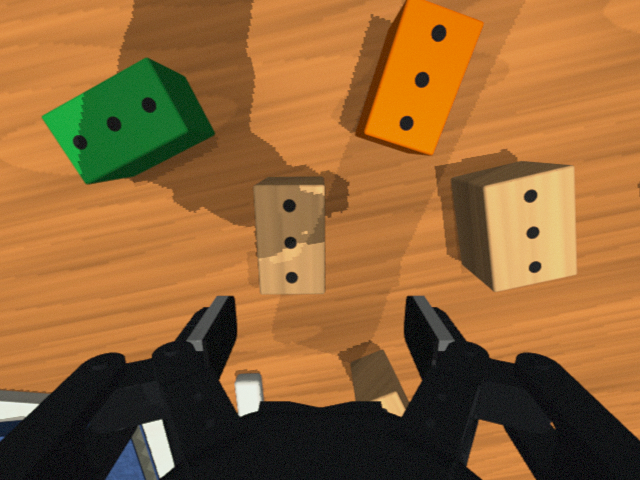

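Wrist view: the block's three holes are at about (289,206), (290,242) and (292,278), left of the finger midline, and the view is free of obstacles near it. Casting these to refine.

Run:
```python
from h import *
s=read_state();print(s["tool_pos"]);y=Rt(s)[:,1];print(np.degrees(np.arctan2(y[1],y[0])))
s["tool_pos"]=np.array([0.44936,-.296926,.139567]);# approx earlier pose
im=cv2.imread("pics/s1.png")
cv2.imwrite("pics/w2.png",get_image("wrist"))
s=read_state()
P=ray("wrist",[(289,206),(290,242),(292,278)],.06,s)
print("stale",P)
cv2.imwrite("pics/s1c.png",cv2.resize(im[250:450,200:460],None,fx=3,fy=3))
w=cv2.imread("pics/w2.png");h=cv2.cvtColor(w,cv2.COLOR_BGR2GRAY)
m=(h[150:320,230:350]<60).astype(np.uint8)
n,l,st,c=cv2.connectedComponentsWithStats(m)
for i in range(1,n):
    if 40<st[i,4]<400: p=c[i]+[230,150];print(p,st[i,4],ray("wrist",p,.06,s))
```

```text
[ 0.45134039 -0.29727915  0.14187966]
78.06239528239055
stale [[ 0.41656558 -0.31049104  0.06      ]
 [ 0.44160562 -0.31576177  0.06      ]
 [ 0.46848022 -0.32067612  0.06      ]]
[289.2605042  200.94117647] 119 [[ 0.41322894 -0.30951093  0.06      ]]
[290.29126214 237.80582524] 103 [[ 0.43866375 -0.31485071  0.06      ]]
[291.5 272.5] 88 [[ 0.46422895 -0.32004157  0.06      ]]
[232.19047619 308.46825397] 126 [[ 0.48318337 -0.37011073  0.06      ]]
```

View pics/w2.png

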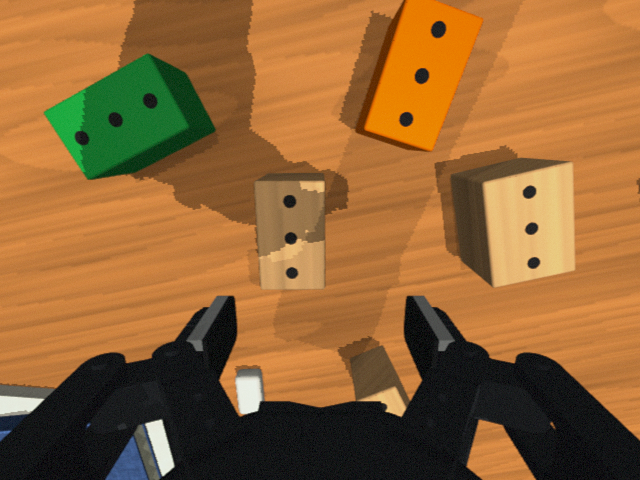

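```bash
python3 -m crank '[[0.2,-0.2,-0.08,0],[0.5,-0.43,-0.16,0],[0.9,-0.43,-0.16,0],[1.1,-0.43,-0.16,0],[1.1,-0.43,-0.16,0]]'
python3 - <<'E'
from h import *
s=read_state()
cv2.imwrite("pics/w3.png",get_image("wrist"))
print(s["tool_pos"]);y=Rt(s)[:,1];print(np.degrees(np.arctan2(y[1],y[0])))
w=cv2.imread("pics/w3.png");h=cv2.cvtColor(w,cv2.COLOR_BGR2GRAY)
m=(h[100:350,250:380]<60).astype(np.uint8)
n,l,st,c=cv2.connectedComponentsWithStats(m)
for i in range(1,n):
    if 40<st[i,4]<600: p=c[i]+[250,100];X=ray("wrist",p,.06,s)[0];print(p,st[i,4],X,(Rt(s).T@(X-s["tool_pos"])).round(4))
E
```

```text
time_s: 2.17
tool_pos: [0.4377, -0.3167, 0.0852]
orientation: [0.703, 0.074, 0.704, -0.073]
wrist_force: [0.2, 0.4, 0.1]
gripper_width: 0.88
[ 0.43765959 -0.31673298  0.08520333]
78.04047178266417
[322.17073171 237.29268293] 205 [ 0.41273195 -0.3092158   0.06      ] [ 0.0253  0.0022 -0.0259]
[322.11560694 282.69942197] 173 [ 0.43782092 -0.31451697  0.06      ] [ 0.0252  0.0022 -0.0002]
[322.38732394 325.41549296] 142 [ 0.46346513 -0.31974823  0.06      ] [0.0252 0.0024 0.0259]
```

View pics/w3.png

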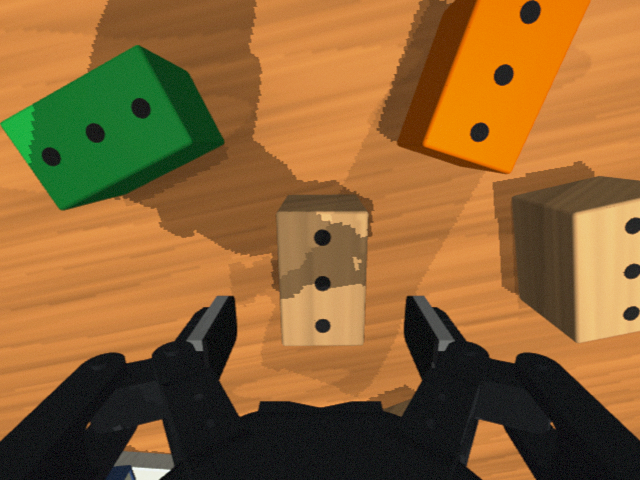

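The block is centred between the jaws (holes at column 322) and aligned. Descending, then closing.

```bash
python3 -m crank '[[0.4,0.04,0,0],[0.8,0.04,0,0],[1.15,0.04,0,0],[1.34,0.04,0,0],[1.34,0.04,0,0]]'; python3 -m crank '[[0,0,0,0],[0,0,0,0],[0,0,0,0],[0,0,0,0],[0,0,0,0]]' 30 60
```

```text
time_s: 2.85
tool_pos: [0.4387, -0.3148, 0.0189]
orientation: [0.703, 0.074, 0.704, -0.073]
wrist_force: [0.6, -1.1, 0.7]
gripper_width: 0.881
time_s: 3.48
tool_pos: [0.4398, -0.3154, 0.0203]
orientation: [0.704, 0.073, 0.703, -0.074]
wrist_force: [-0.7, -0.2, 6.5]
gripper_width: 0.561
```

The opening is 47.9 mm, so this is the 48 mm block. Lifting.

```bash
python3 -m crank '[[-0.3,0,0,0],[-0.9,0,0,0],[-1.6,0,0,0],[-2.2,0,0,0],[-2.4,0,0,0]]'
python3 - <<'E'
from h import *
s=read_state();print(s["tool_pos"],s["wrist_force"]);y=Rt(s)[:,1];print(np.degrees(np.arctan2(y[1],y[0])))
u=np.array([np.cos(np.radians(15)),np.sin(np.radians(15)),0])
t=np.array([.5545,.0751,0])-.030*u;t[2]=.14
print(t,(Rt(s).T@(t-s["tool_pos"])/.05).round(2))
E
```

```text
time_s: 4.1
tool_pos: [0.4397, -0.3155, 0.1415]
orientation: [0.704, 0.073, 0.702, -0.074]
wrist_force: [0.6, 0.2, -2.1]
gripper_width: 0.557
[ 0.43965033 -0.31547007  0.1415401 ] [ 0.55225143  0.1610037  -2.08657584]
78.05629852020442
[0.52552223 0.06733543 0.14      ] [0.02 7.85 0.1 ]
```

```bash
python3 -m crank '[[0,0.4,0,-2],[0,1.3,0.02,-5],[0,2.3,0.04,-9],[0,3.4,0.06,-13],[0,4.5,0.07,-17]]'
python3 - <<'E'
from h import *
a=np.radians(78.06+17);b=np.radians(78.06)
f=lambda a:np.array([[np.cos(a),np.sin(a)],[np.sin(a),-np.cos(a)]])
p=np.array([.43965,-.31547])+.05*f(b).T@[4.5,.07]
print(p,(f(a)@(np.array([.5255,.0673])-p)/.05).round(2))
E
```

```text
time_s: 4.72
tool_pos: [0.4877, -0.092, 0.1375]
orientation: [0.705, -0.032, 0.707, 0.033]
wrist_force: [0.7, 0.6, -1.0]
gripper_width: 0.556
[ 0.48962391 -0.09606203] [3.19 1.  ]
```

```bash
python3 -m crank '[[0,0.9,0.25,-4],[0,1.9,0.6,-8],[0,2.7,0.85,-10],[0,3.15,1,-10],[0,3.19,1,-10]]';  python3 -m crank '[[0,0,0,0],[0,0,0,0],[0,0,0,0],[0,0,0,0],[0,0,0,0]]';python3 - <<'E'
from h import *
s=read_state()
cv2.imwrite("pics/w4.png",get_image("wrist"));cv2.imwrite("pics/s4.png",get_image("side"))
print(s["tool_pos"],s["wrist_force"]);y=Rt(s)[:,1];print(np.degrees(np.arctan2(y[1],y[0])))
E
```

```text
time_s: 5.35
tool_pos: [0.5229, 0.0711, 0.1376]
orientation: [0.7, -0.094, 0.702, 0.095]
wrist_force: [0.2, -1.0, -1.7]
gripper_width: 0.556
time_s: 5.98
tool_pos: [0.5247, 0.0675, 0.1394]
orientation: [0.701, -0.093, 0.701, 0.092]
wrist_force: [-0.2, -0.3, -1.1]
gripper_width: 0.559
[0.52471302 0.06749206 0.13942252] [-0.22710356 -0.26268893 -1.08412955]
105.03550966724487
```

View pics/w4.png

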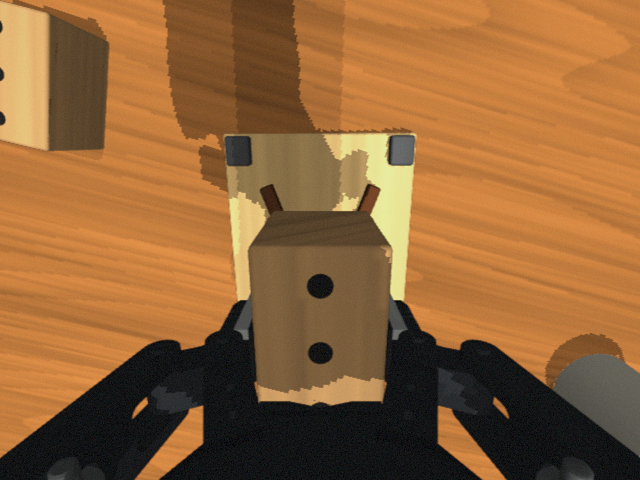

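View pics/s4.png

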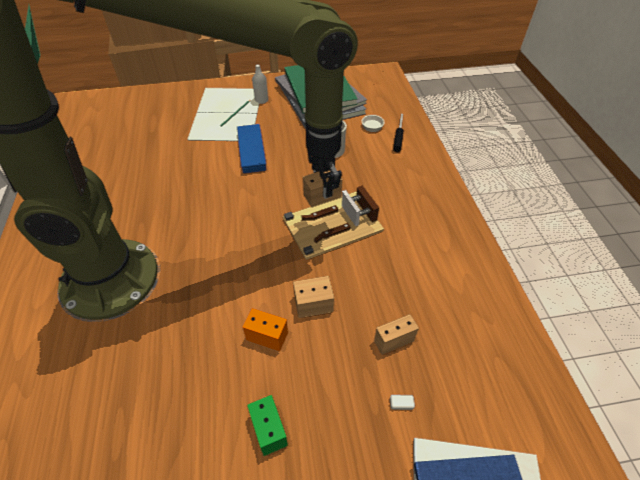

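Wrist view: the block is held straight (holes at column 320). The near board edge runs from (224,136) to (415,134), with clips at (238,151) and (401,151) and flare tips at (267,187) and (373,187). Side view: the block hangs over the lane and nothing else has moved.

Run:
```python
from h import *
s=read_state();print(s["tool_pos"])
f=lambda p,z:((ray("wrist",p,z,s)-s["tool_pos"])@Rt(s)).round(4)
print("board",f([(224,136),(415,134)],.012))
print("clips far-edges top",f([(226,138),(251,136),(389,136),(414,135)],.024))
print("flare tips",f([(260,187),(273,184),(366,184),(381,188)],.024))
print("hole",f([(320,286),(320,352)],.18))
bl=ray("wrist",[(280,212),(360,212)],.12,s);print("blockbottom",f([(280,212),(360,212)],.1195))
w=cv2.imread("pics/w4.png");cv2.imwrite("pics/w4c.png",cv2.resize(w[120:260,215:425],None,fx=3.7,fy=3.7,interpolation=cv2.INTER_CUBIC))
```

```text
[0.52469861 0.06766087 0.1393699 ]
board [[ 0.1274 -0.0729 -0.0776]
 [ 0.1274  0.0741 -0.079 ]]
clips far-edges top [[ 0.1154 -0.0683 -0.076 ]
 [ 0.1154 -0.0498 -0.0774]
 [ 0.1154  0.0518 -0.0773]
 [ 0.1154  0.0702 -0.078 ]]
flare tips [[ 0.1154 -0.0451 -0.04  ]
 [ 0.1154 -0.035  -0.0423]
 [ 0.1154  0.0363 -0.0423]
 [ 0.1154  0.0479 -0.0392]]
hole [[-0.0406  0.0009 -0.0273]
 [-0.0406  0.0009 -0.002 ]]
blockbottom [[ 0.0199 -0.0188 -0.0399]
 [ 0.0199  0.0207 -0.0399]]
```

View pics/w4c.png

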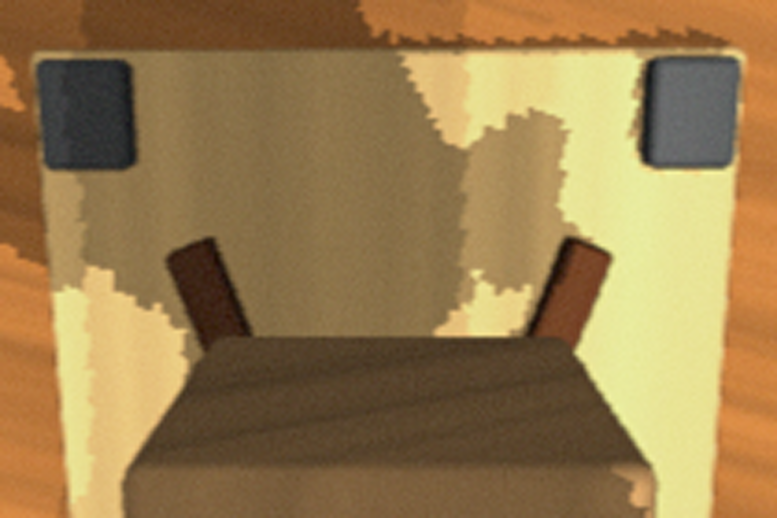

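Block and lane centre agree within about 0.5 mm laterally, and within 0.5° in angle. Block centre is at jig x ≈ -33 mm. Lowering to just above strip height, then slowly in.

```bash
python3 -m crank '[[0.4,0,0,0],[1,0,0,0],[1.5,0,0,0],[1.8,0,0,0],[1.8,0,0,0]]';  python3 -m crank '[[0.08,0,0,0],[0.16,0,0,0],[0.24,0,0,0],[0.30,0,0,0],[0.30,0,0,0]]';python3 - <<'E'
from h import *
s=read_state()
cv2.imwrite("pics/w5.png",get_image("wrist"))
im=get_image("side");cv2.imwrite("pics/s5.png",cv2.resize(im[150:270,260:400],None,fx=5,fy=5,interpolation=cv2.INTER_CUBIC))
print(s["tool_pos"],s["wrist_force"]);y=Rt(s)[:,1];print(np.degrees(np.arctan2(y[1],y[0])))
E
```

```text
time_s: 6.7
tool_pos: [0.5239, 0.0677, 0.0485]
orientation: [0.7, -0.093, 0.702, 0.093]
wrist_force: [0.9, -0.0, -1.2]
gripper_width: 0.557
time_s: 7.32
tool_pos: [0.5245, 0.0677, 0.0341]
orientation: [0.701, -0.093, 0.701, 0.093]
wrist_force: [0.0, 0.1, -1.0]
gripper_width: 0.553
[0.52446463 0.06768808 0.03407899] [ 0.02587106  0.12292435 -1.03025332]
105.05802764512971
```

View pics/w5.png

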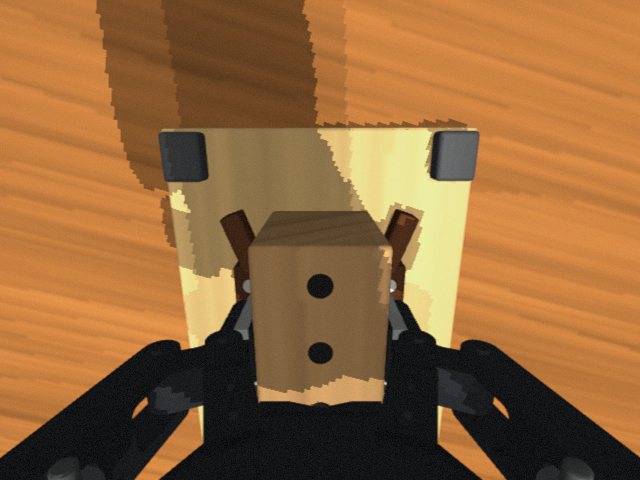

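View pics/s5.png

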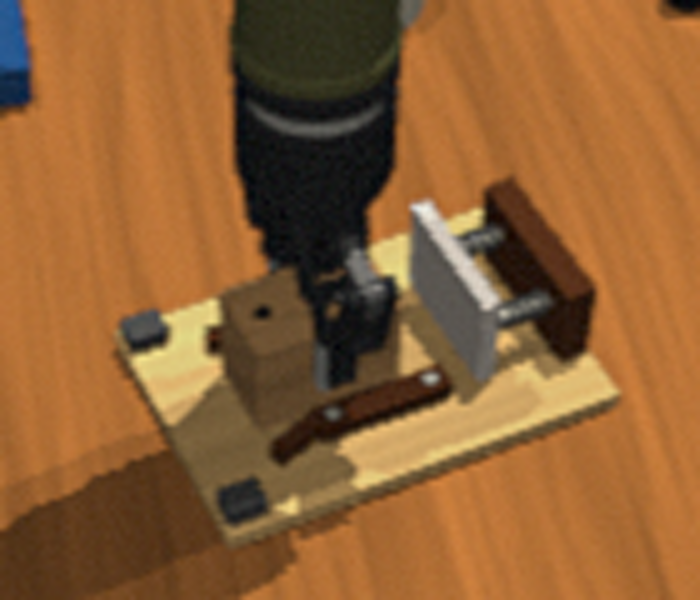

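The block is between the strips, centred, hovering about 2 mm above the board, and the fingers are clear of the strips. Lowering to contact.

```bash
python3 -m crank '[[0.01,0,0,0],[0.02,0,0,0],[0.03,0,0,0],[0.04,0,0,0],[0.04,0,0,0]]'; python3 -c "
from cell import *
s=read_state();print(s['tool_pos'],s['wrist_force'],s['wrist_torque'])"
```

```text
time_s: 8.05
tool_pos: [0.5247, 0.0678, 0.0324]
orientation: [0.701, -0.093, 0.701, 0.093]
wrist_force: [0.6, 0.2, -0.7]
gripper_width: 0.56
[0.52470883 0.06776947 0.03237541] [ 0.56018507  0.2056865  -0.66686894] [-0.00189194 -0.00332007  0.01885355]
```

```bash
python3 -m crank '[[0.01,0,0,0],[0.02,0,0,0],[0.02,0,0,0],[0.02,0,0,0],[0.02,0,0,0]]'; python3 -c "
from cell import *
s=read_state();print(s['tool_pos'],s['wrist_force'],s['wrist_torque'])"
```

```text
time_s: 8.68
tool_pos: [0.5247, 0.0677, 0.0323]
orientation: [0.701, -0.093, 0.701, 0.093]
wrist_force: [-3.4, -1.7, 7.1]
gripper_width: 0.559
[0.52470091 0.06774841 0.03230977] [-3.38930455 -1.66600628  7.05561101] [-0.1269556   0.68776308 -0.03246119]
```

Seated on the board (7 N upward, at the expected height). Easing the down-force and sliding towards the stop.

```bash
python3 -m crank '[[-0.012,0,0.05,0],[-0.012,0,0.2,0],[-0.012,0,0.35,0],[-0.012,0,0.5,0],[-0.012,0,0.5,0]]'
python3 - <<'E'
from h import *
s=read_state();print(s['tool_pos'],s['wrist_force'],s['wrist_torque'], "tool-axes F",(s['wrist_force']@Rt(s)).round(2))
cv2.imwrite("pics/w6.png",get_image("wrist"))
im=get_image("side");cv2.imwrite("pics/s6.png",cv2.resize(im[150:270,260:400],None,fx=5,fy=5,interpolation=cv2.INTER_CUBIC))
E
```

```text
time_s: 9.3
tool_pos: [0.5506, 0.0747, 0.0324]
orientation: [0.702, -0.093, 0.7, 0.093]
wrist_force: [1.3, 0.8, 2.1]
gripper_width: 0.554
[0.55055709 0.07468465 0.0323546 ] [1.3428963  0.82836467 2.13170056] [-0.05508618 -0.29175015  0.03799558] tool-axes F [-2.13  0.45  1.52]
```

View pics/s6.png

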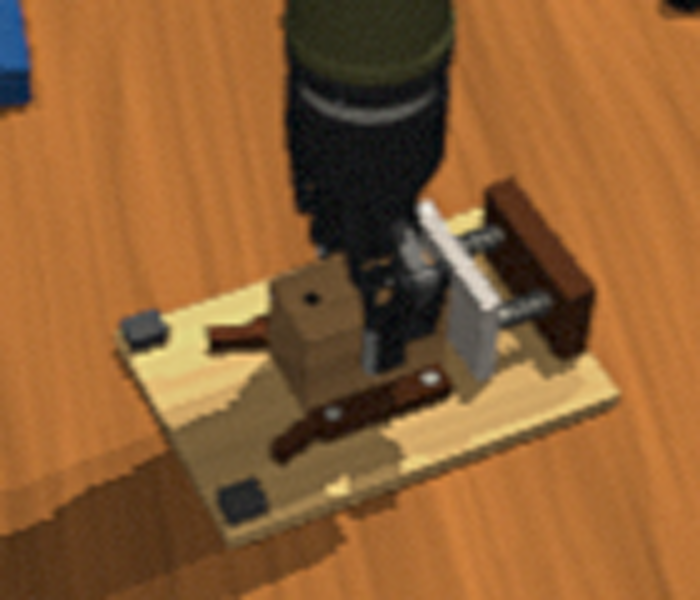

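View pics/w6.png

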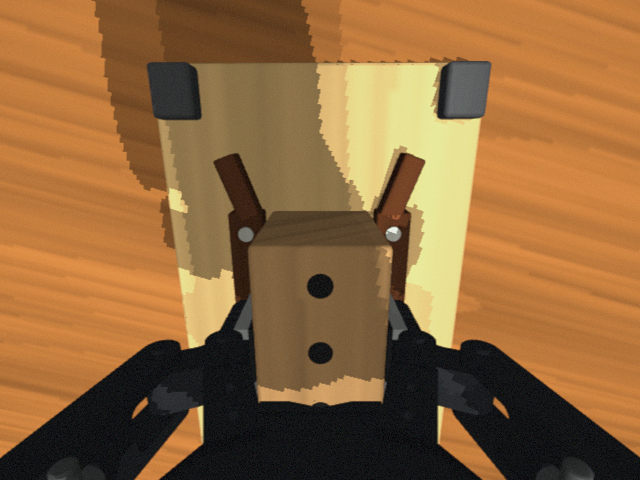

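The block slides in the lane, still upright and aligned. The gap to the stop is about 12 mm. Approaching slowly.

```bash
r='from h import *
s=read_state();d=s["tool_pos"]-[.5247,.0678,.0323];print("slid",(d@Rt(s)*1000).round(2),"F",(s["wrist_force"]@Rt(s)).round(2),s["wrist_torque"].round(2))'; echo "$r">r.py
python3 r.py; python3 -m crank '[[0,0,0.04,0],[0,0,0.09,0],[0,0,0.13,0],[0,0,0.16,0],[0,0,0.16,0]]' >/dev/null; python3 r.py;python3 -m crank '[[0,0,0.015,0],[0,0,0.03,0],[0,0,0.045,0],[0,0,0.06,0],[0,0,0.06,0]]'>/dev/null; python3 r.py
```

```text
slid [-0.   -0.05 26.4 ] F [-2.76  0.52  1.96] [ 0.04 -0.23  0.04]
slid [-0.17 -0.17 31.75] F [-8.59 -0.22 -4.6 ] [-0.23  0.78  0.02]
slid [-0.21 -0.21 34.6 ] F [-8.86 -0.02 -4.59] [-0.26  0.87  0.03]
```

```bash
python3 -m crank '[[-0.01,0,0.01,0],[-0.01,0,0.02,0],[-0.01,0,0.03,0],[-0.01,0,0.04,0],[-0.01,0,0.04,0]]' >/dev/null; python3 r.py;python3 -m crank '[[0,0,0.01,0],[0,0,0.02,0],[0,0,0.03,0],[0,0,0.04,0],[0,0,0.04,0]]'>/dev/null; python3 r.py
```

```text
slid [-0.23 -0.17 36.55] F [-7.22 -0.39 -5.13] [-0.24  0.78 -0.03]
slid [-0.32 -0.14 37.89] F [-9.24  0.08 -6.49] [-0.26  1.21  0.04]
```

```bash
python3 -m crank '[[-0.01,0,0.01,0],[-0.01,0,0.02,0],[-0.01,0,0.03,0],[-0.01,0,0.04,0],[-0.01,0,0.04,0]]' >/dev/null; python3 r.py;python3 -m crank '[[0,0,0.01,0],[0,0,0.02,0],[0,0,0.03,0],[0,0,0.04,0],[0,0,0.04,0]]'>/dev/null; python3 r.py
python3 - <<'E'
from h import *
im=get_image("side");cv2.imwrite("pics/s7f.png",im);cv2.imwrite("pics/s7.png",cv2.resize(im[160:260,280:390],None,fx=6,fy=6,interpolation=cv2.INTER_CUBIC))
im=get_image("scene");cv2.imwrite("pics/c7f.png",im);cv2.imwrite("pics/c7.png",cv2.resize(im[210:300,290:430],None,fx=5.5,fy=5.5,interpolation=cv2.INTER_CUBIC))
E
```

```text
slid [-0.42 -0.15 39.21] F [-7.87 -0.38 -7.63] [-0.3   1.19  0.05]
slid [-0.53 -0.14 40.62] F [-9.6   0.32 -9.62] [-0.47  1.56  0.05]
```

View pics/s7.png

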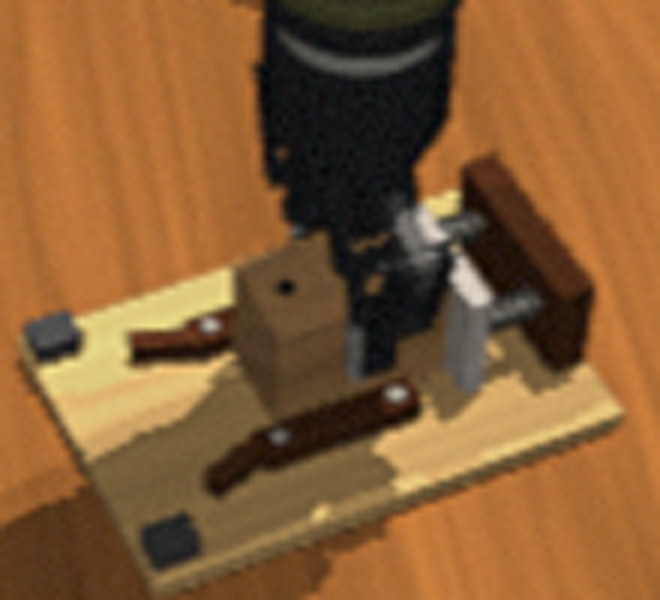

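View pics/c7.png

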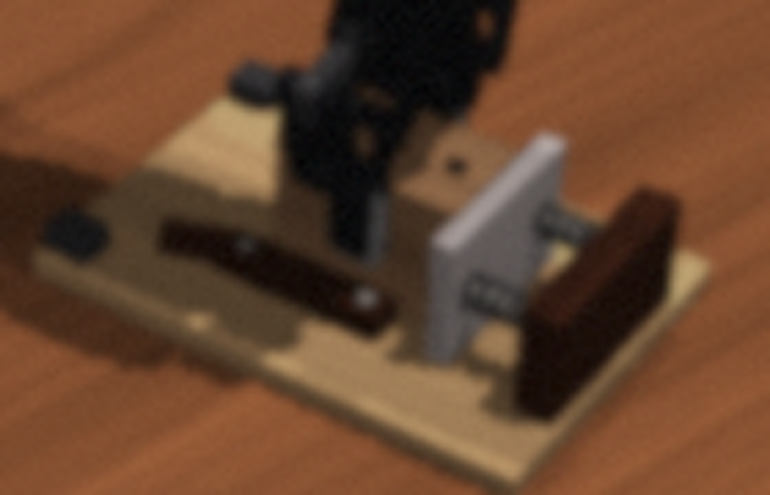

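Both views show the block against the stop, upright. Let me measure the stop's shift against the first images.

```bash
cat > m.py <<'E'
from h import *
import sys
def meas(sc,si):
    # shift of visible stop patches versus first images, sub-pixel
    u=np.array([np.cos(np.radians(15)),np.sin(np.radians(15)),0]);J=np.array([.5545,.0751,0])
    for n,a,b,yy,zz in(("scene",cv2.imread("pics/scene0.png"),sc,-.036,.045),("side",cv2.imread("pics/side0.png"),si,-.036,.040)):
        K,C=cam(n);W=np.linalg.inv(C)
        pr=lambda p:(lambda c:K[:2,:2]@(c[:2]/c[2])+K[:2,2])(W[:3,:3]@p+W[:3,3])
        v=np.array([-u[1],u[0],0])
        p0=J+u*.05+v*yy+[0,0,zz];q0=pr(p0);q1=pr(p0+u*.01);g=(q1-q0)/10
        f=10;x,y=q0.round().astype(int);r=(9,13);A=a[y-r[1]:y+r[1],x-r[0]:x+r[0]]
        m=10;B=b[y-r[1]-m:y+r[1]+m,x-r[0]-m:x+r[0]+m]
        A=cv2.resize(A,None,fx=f,fy=f,interpolation=cv2.INTER_CUBIC);B=cv2.resize(B,None,fx=f,fy=f,interpolation=cv2.INTER_CUBIC)
        R_=cv2.matchTemplate(B,A,cv2.TM_CCOEFF_NORMED);_,mx,_,l=cv2.minMaxLoc(R_);d=np.array(l)/f-m
        print(n,"pix",(x,y),"shift",d,"mm",round(float(d@g/(g@g)),2),"resid px",np.linalg.norm(d-g*(d@g)/(g@g)).round(2),"score",round(mx,2))
if len(sys.argv)>1: meas(cv2.imread(sys.argv[1]),cv2.imread(sys.argv[2]))
else: meas(get_image("scene"),get_image("side"))
E
python3 m.py pics/c7f.png pics/s7f.png; python3 r.py; python3 -c "
from h import *
s=read_state();print(Rt(s)[:,0])"
```

```text
scene pix (np.int64(369), np.int64(262)) shift [10.  -6.9] mm 13.7 resid px 10.36 score 0.61
side pix (np.int64(357), np.int64(217)) shift [ 1.7 -0.5] mm 4.78 resid px 0.09 score 0.81
slid [-0.5  -0.16 40.6 ] F [-9.82  0.32 -9.35] [-0.4   1.62  0.04]
[-0.00671661 -0.00215532 -0.99997512]
```

The side view gives a stop travel of 4.8 mm and the force balance gives about 4.5 N, so they agree. The scene match is false (score 0.61, 10 px off-axis). Pushing about 3.3 mm more.

```bash
sed -i 's/m=10;B/m=5;B/' m.py; python3 -m crank '[[-0.01,0,0.01,0],[-0.01,0,0.025,0],[-0.01,0,0.04,0],[-0.01,0,0.05,0],[-0.01,0,0.05,0]]' >/dev/null; python3 r.py; python3 -m crank '[[-0.005,0,0.01,0],[-0.01,0,0.02,0],[-0.01,0,0.03,0],[-0.01,0,0.035,0],[-0.01,0,0.035,0]]' >/dev/null; python3 r.py; python3 m.py
```

```text
slid [-0.68 -0.17 42.29] F [ -8.81   0.36 -10.18] [-0.46  1.82  0.08]
slid [-0.79 -0.14 43.34] F [ -8.21   0.56 -11.91] [-0.47  1.89 -0.01]
scene pix (np.int64(369), np.int64(262)) shift [4.1 1. ] mm 8.97 resid px 0.75 score 0.3
side pix (np.int64(357), np.int64(217)) shift [ 2.6 -0.8] mm 7.33 resid px 0.1 score 0.76
```

```bash
python3 -m crank '[[0,0,0.005,0],[0,0,0.01,0],[0,0,0.015,0],[0,0,0.02,0],[0,0,0.02,0]]' ; python3 r.py;  python3 - <<'E'
from h import *
s=read_state();y=Rt(s)[:,1];print(np.degrees(np.arctan2(y[1],y[0])),Rt(s)[:,0])
im=get_image("side");cv2.imwrite("pics/s8f.png",im);cv2.imwrite("pics/s8.png",cv2.resize(im[160:260,280:390],None,fx=6,fy=6,interpolation=cv2.INTER_CUBIC))
im=get_image("scene");cv2.imwrite("pics/c8f.png",im);cv2.imwrite("pics/c8.png",cv2.resize(im[210:300,290:430],None,fx=5.5,fy=5.5,interpolation=cv2.INTER_CUBIC))
im=get_image("wrist");cv2.imwrite("pics/w8.png",im)
E
python3 m.py pics/c8f.png pics/s8f.png
```

```text
time_s: 15.22
tool_pos: [0.5673, 0.0791, 0.0327]
orientation: [0.697, -0.093, 0.705, 0.092]
wrist_force: [-11.7, -3.2, 10.2]
gripper_width: 0.556
slid [-0.87 -0.14 44.08] F [-10.03  -0.08 -12.22] [-0.49  2.1   0.1 ]
105.04820040132037 [-0.01038121 -0.00298639 -0.99994165]
scene pix (np.int64(369), np.int64(262)) shift [4.4 1.1] mm 9.65 resid px 0.78 score 0.29
side pix (np.int64(357), np.int64(217)) shift [ 3.1 -0.8] mm 8.61 resid px 0.27 score 0.75
```

View pics/s8.png

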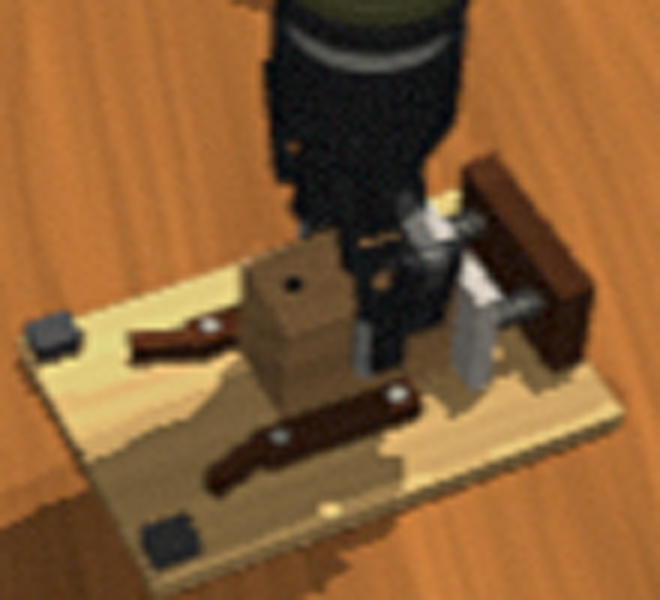

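View pics/c8.png

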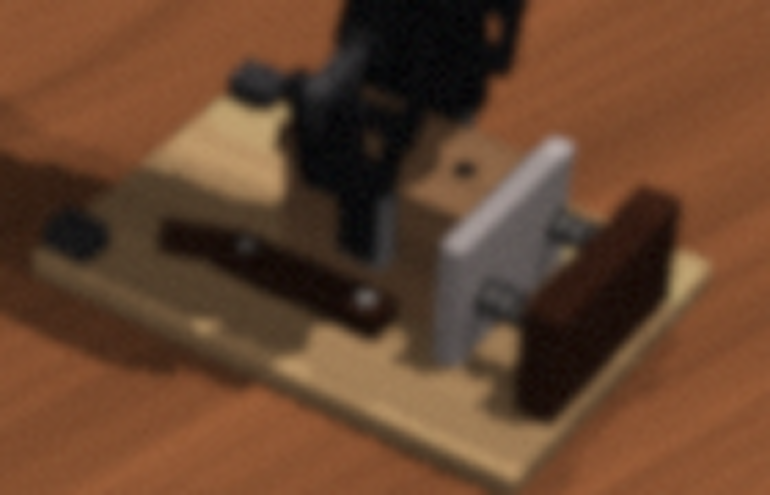

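View pics/w8.png

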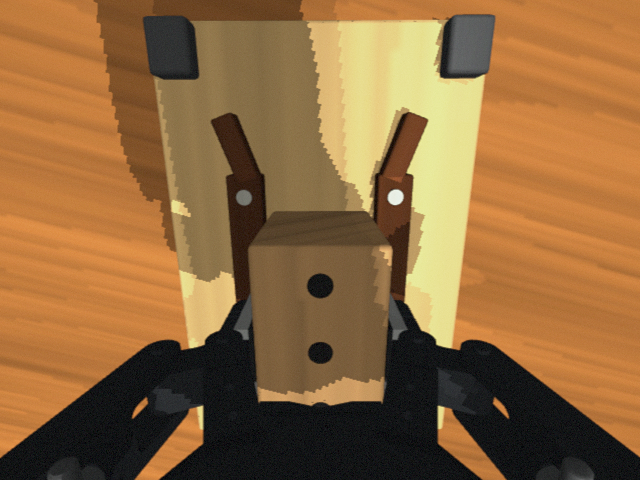

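All estimates put the stop at 6–8.6 mm: side image 8.6, slide past contact 7.9, force less friction about 7, absolute geometry about 6. The block is upright and aligned, and the fingers are above the strips. Holding steady.

```bash
for i in 1 2 3; do python3 -m crank '[[0,0,0,0],[0,0,0,0],[0,0,0,0],[0,0,0,0],[0,0,0,0]]' >/dev/null; python3 r.py; python3 -m crank '[[0,0,0,0],[0,0,0,0],[0,0,0,0],[0,0,0,0],[0,0,0,0]]' >/dev/null; python3 r.py; done; python3 m.py
python3 - <<'E'
from h import *
s=read_state()
f=lambda p,z:((ray("wrist",p,z,s)-s["tool_pos"])@Rt(s)).round(4)
print("strip inner at block rear / clip inner / screws",f([(265,176),(376,176)],.024),f([(244,197),(396,197)],.024),f([(190,20),(443,19)],.012))
print("block",f([(320,286),(320,352)],.073))
E
```

```text
slid [-0.85 -0.12 44.04] F [ -8.87   0.71 -12.41] [-0.52  2.08  0.05]
slid [-0.83 -0.15 44.03] F [ -8.84  -0.1  -12.36] [-0.55  2.04  0.08]
slid [-0.86 -0.14 44.04] F [ -9.36   0.57 -11.7 ] [-0.55  2.    0.05]
slid [-0.86 -0.14 44.06] F [ -9.54   0.75 -13.06] [-0.55  2.08  0.06]
slid [-0.84 -0.11 44.05] F [ -8.35   0.11 -12.11] [-0.55  2.06  0.05]
slid [-0.85 -0.15 44.03] F [ -9.71  -0.82 -12.02] [-0.55  2.09  0.11]
scene pix (np.int64(369), np.int64(262)) shift [4.5 1.1] mm 9.85 resid px 0.82 score 0.28
side pix (np.int64(357), np.int64(217)) shift [ 3.1 -0.8] mm 8.61 resid px 0.27 score 0.75
strip inner at block rear / clip inner / screws [[ 0.0093 -0.0236 -0.0584]
 [ 0.0093  0.026  -0.0584]] [[ 0.0092 -0.0336 -0.049 ]
 [ 0.0092  0.0356 -0.049 ]] [[ 0.022  -0.0547 -0.1231]
 [ 0.022   0.0537 -0.1234]]
block [[-0.04    0.0009 -0.027 ]
 [-0.0403  0.0009 -0.0018]]
```

```bash
python3 -c "
from cell import *
print(sign_off())"
```

```text
the job is handed in; nothing more can be done
None
```

I gripped the 48 mm block, set it on the board between the strips and slid it up to the sprung stop. It is still held there under a steady push, and I handed the job in after about 4 s of holding. The gripper read 47.9 mm on the block, so it is the matching one.

**Push on the stop:** every usable estimate lies within 5–11 mm (5–11 N):

| Estimate | Result |
|---|---|
| Stop shift in the side image | 8.6 mm |
| Slide past first contact | about 7.9 mm |
| Wrist force (about 12 N) less measured sliding friction | about 7 N |
| Wrist-camera geometry | about 6.4 mm |

The scene-camera match had too low a score (0.3) to trust, so I ignored its 9.9 mm.

**Block position:** it sits flat, within about 1 mm of the lane centre and aligned with the jig. The tool tilts about 0.01 rad, and the block pressed on the board with about 9 N. TCP readings during the hold stayed within about 0.05 mm.

**Other objects:** I never touched the other blocks or the mug, eraser or tin. I did not measure their positions again at the end.

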